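Hold a dose pack square in the sealing board

ROBOT

A 6-joint arm with a two-finger parallel gripper is mounted at the origin on the work surface. World frame = base frame: x ahead of the robot, y to its left, z up, the work surface at z = 0. Lengths are in m, angles in rad, forces in N, time in s.
With the tool pointing down it reaches from about 0.325 to 0.775 m from the base axis. Payload 9.3 kg.
Tool frame: the origin (TCP) lies on the centre line of the jaws, within the pads' length; the fingertips stand manip.tip_extent ahead of it and the grasp point (between the pads) is the TCP (manip.tip_extent is the distance from the TCP to the fingertips, in m); x points along the fingers, y is the direction in which the jaws open and shut, and the axes are right-handed (so a half turn about x gives the same grasp; the last joint's range is limited). The gripper opens to 85 mm and grips with 20 to 120 N. Pads are 22 mm wide; open, the fingers measure 114 mm over their backs; the gripper's body (76 mm by 85 mm) begins 54 mm behind the grasp point. The pads swing forward as they close: fully open they stand 13 mm farther back than shut.
Start: joints at [-1.314, 0.259, 0.021, 1.334, 0, 1.418], TCP at [0.219, -0.504, 0.25] pointing down, gripper open.
Joint ranges: [-3.04, 3.04], [-0.91, 1.82], [-1.04, 1.36], [-1.92, 1.95], [-1.52, 1.45], [-3.14, 3.14]. Speed limits (rad/s): [2.22, 2.22, 2.79, 3.14, 3.14, 3.14].

INTERFACE

Orientations are given as a rotation vector (axis times angle).
In Python, from workcell import manip, imaging, nets gives the robot as it stands.
- The arm moves only by the shell command python3 -m pendant 'ROWS' [OPENING] [FORCE]. ROWS is JSON, a list of rows, each a list of 2 entries, a list of its own where there are three numbers: the shift along the tool's x, y, z in m, then the turn, a rotation vector about the tool's x, y, z in rad. In form: [[[x, y, z], [ax, ay, az]], ...]. A call has exactly 5 rows; each row is the pose to reach, as a shift and turn from the pose commanded when the call began, along the tool's axes at that moment; what a row does not reach only later rows make up. A row lasts 1/12 s, in which the tool goes at most 41.7 mm and 7.16 degrees, less where a joint would pass 70% of its speed; a pose out of reach is approached as far as the arm can. A call with a gripper value outside its range is refused whole. OPENING is the closure, from 0 (fully open) to 1 (shut), set as the call begins (- or left out, the last holds). The fingers move at their own pace and stop on an object; FORCE is the grip in N (left out, the last holds). Time passes only in rows, so rows that repeat a pose let the fingers close, or fill a call up. It gives the time, the measured TCP pose, the force and the opening at its end, in the units of the state.
- manip.state(): the state, without advancing time (a new reading comes with each control period).
- imaging.get_image(name): name is "side" or "top"; returns a dict with "image" (400x640x3 uint8, red, green, blue), "z_map" (400x640 float32, m along the optical axis (not along the pixel's ray), 0 where there is no reading), "intrinsics" (3x3 intrinsics, pixels), "R" (3x3) and "t" (3): a world point X has camera coordinates R X + t. Camera axes: x right, y down, z forward; pixel columns grow to the right and rows downward; lengths in m; the calibration is good to about 2 mm. A picture is of the moment at which its call begins.
- manip.close_job(): hands the job in, once; it reports no verdict.
Trained networks look in the newest picture that a camera, given by its name, has taken for a name from the list of things; names that differ only in an ending like _2 or _b are one class to them, and where a whole thing is asked for, a point or a joint stands for the part that bears it (a point fixed in the world has none). Each returns a list of dicts, best first, with "confidence" (0 to 1); they miss things now and then, are a little off and sometimes report something else, mostly with a low value. They report only what shows in the picture. A call takes as long as a camera call. They do not tell look-alikes from the thing itself.
- nets.spot_in(query, camera): "xyz" ([x, y, z] in m, in world coordinates, good to about 4 mm: the middle of the surface that is visible of it).
The state is a dict: "time_s": time; "joint_positions": joint angles; "joint_vel": joint speeds; "tau": joint torques, N m; "tcp_pos": TCP position; "tcp_rot": TCP orientation; "wrist_force": force on the tool from outside, world axes, zero at the start; "wrist_torque": the same for the moment, N m; "gripper_width": finger opening in m.
Only numpy, scipy, OpenCV 4.12 (cv2) and the standard library are available. Lean on these libraries where they do the work, as an engineer would, in place of code of your own. Each camera call takes 0.05 s, during which the arm holds its last target.

TASK

A week's dose pack is to be sealed, but a medicine bottle has been left on the sealing board in front of the fence: first stand that bottle in the tray with the other bottles and let it go. Then slide the pack home along the board, its far edge flush against the fence and its left edge against the stop block, put the fingertips on its plain margin, and with one slanting push press it firmly down onto the board and into the fence at the same time, without crushing it. Finish while still holding it like that: do not let go at the end, and leave the other things on the bench alone.

Things in the scene. Friction and masses are not known exactly. Their poses are not given: they have to be found in the camera images.
- jig: the sealing board, fixed to the bench: white board 260 (its x) x 320 (its y) mm, top face 20 mm above the bench, on rubber feet, an aluminium fence along its far side. Origin: under the board's centre, on the bench. x points across the board towards the fence (away from the robot, turned by up to 0.2 rad), y along the fence to the left, z up
- bed: the white base board of the sealing board, 15 mm thick; origin under its centre, 5 mm above the bench, axes as jig. Its top is 20 mm above the bench. Smooth plastic, the pack slides on it easily (friction about 0.3)
- fence: the aluminium angle along the far side of the board, 320 mm long, upright leg 4 mm thick and 28 mm high above the board; origin on the board's top, above jig's origin; axes as jig
- fence_face (a point): point on the fence's working face (the side towards the robot), at mid-length, at the height of the board's top: 105 mm along the jig's x from the board's centre. Axes as jig: the face looks along -x, and everything on the board lies at negative x in this frame
- stop: grey stop block clamped at the fence's left end, fixed, in a different place along it each time: reaches 52 mm from the fence towards the robot, 24 mm wide, 20 mm high; its clamp screw stands up to 47 mm over the board. Origin: where fence face, board top and the block's working face meet; axes as jig. The working face looks along -y (to the right)
- pack: the dose pack, loose on the board: stiff folded card 130 (its x, towards the fence) x 160 (its y) x 5 mm, 140 g; 4 x 7 round clear cavities 17 mm across stand 10 mm up from the card, over x = -18 to +59 mm, y = +-71.5 mm. Origin: under the card's centre. At the start it lies 70 to 85 mm short of the fence and right of its place at the stop, turned by up to 0.15 rad
- pack_far_left (a point): corner of the card nearest the fence and the stop (far left), on its underside: +65, +80 mm from the pack's origin; axes as pack
- pack_far_right (a point): corner of the card nearest the fence, right end, on its underside: +65, -80 mm from the pack's origin; axes as pack
- pack_margin (a point): middle of the plain margin (the strip x = -65 to -18 mm, nearest the robot, with a blank label), on the card's top: x -43, z +5 mm in pack's axes. The nearest row of cavities is a firm step to push against. A firm hold is 10 to 25 N of push, slanting at about 45 degrees down and to the fence; over 60 N from the fingers crushes the pack
- bottle: the white medicine bottle left standing on the board between the pack and the fence: 40 mm across, straight-sided for 56 mm, screw cap 36 mm across, 80 mm high in all, about 80 g. Origin: centre of its underside, z up
- tray: low purple bottle tray on the bench, fixed, left or right of the sealing board: 190 (its x) x 150 (its y) x 30 mm high outside, walls and floor 4 mm. Origin: under its centre. Two larger bottles stand at its +x end, 60 mm from the centre; the -x half is free
- stock_a: white medicine bottle 50 mm across, 95 mm high, standing in the tray at its +x end; origin: centre of its underside. To be left alone
- stock_b: the second 50 x 95 mm bottle in the tray. To be left alone
- pile: pile of blank dose packs, 130 x 160 mm, 47 mm high, fixed, on the other side of the sealing board from the tray; origin under its centre
- carton: small medicine carton 40 x 110 x 30 mm lying on the bench at the far right; origin under its centre. To be left alone
- spatula: tablet-counting spatula, 190 mm long along its y (blunt steel blade 34 mm wide, white handle), 10 mm high, lying on the bench at the far left; origin under its middle. To be left alone
Mind the look-alikes: they are no part of the job. There is more than one size of the pack; the job needs the smaller.

How it is judged:
By the outcome, as a careful person would: the job done as asked, in the order asked, and still so for the second after the job is handed in, while the arm keeps its last pose, push and grip.
It also fails if it takes over 72 s, if anything falls off the work surface, if the arm or the gripper's body presses on something with over 40 N, if the wrist force passes 120 N, or if a joint passes its speed limit or range.

## Working session

There is one attempt and no reset: what is moved stays moved. The work goes in short steps, Python scripts to look and compute and a shell command to move; the robot and the scene stay as the last step left them, time stands still between calls to the robot, and variables do not carry over. Pictures are saved under pics/ and viewed, and the job is handed in when it is done.

```bash
ls; mkdir -p pics; cat > h.py <<'E'
import numpy as np,cv2
from workcell import manip, imaging, nets
from scipy.spatial.transform import Rotation as Ro
def snap(n,f):
    d=imaging.get_image(n); cv2.imwrite(f,d["image"][:,:,::-1]); np.savez('pics/last_%s.npz'%n,**d); return d
def world(d):
    K=d["intrinsics"];z=d["z_map"];v,u=np.mgrid[0:z.shape[0],0:z.shape[1]]
    P=np.stack([(u-K[0,2])/K[0,0]*z,(v-K[1,2])/K[1,1]*z,z],-1)
    return (P-d["t"])@d["R"]
def pix(d,X):
    c=d["R"]@np.array(X)+d["t"];p=d["intrinsics"]@c;return p[:2]/p[2]
E
python3 - <<'E'
from h import *
for n in ("top","side"):
    d=snap(n,'pics/%s0.png'%n)
    for q in ["bottle","pack","stop","tray","pile","fence","stock_a","pack_margin","pack_far_left","pack_far_right","carton","spatula"]:
        print(n,q,[(np.round(r["xyz"],3).tolist(),round(r["confidence"],2),pix(d,r["xyz"]).round().tolist()) for r in nets.spot_in(q,n)][:4])
s=manip.state();print(s,manip.tip_extent)
E
```

```text
pics
top bottle [([0.653, -0.034, 0.098], 0.78, [325.0, 115.0])]
top pack [([0.548, -0.013, 0.025], 0.94, [317.0, 161.0]), ([0.203, 0.308, 0.007], 0.83, [198.0, 291.0]), ([0.504, -0.308, 0.037], 0.52, [430.0, 176.0])]
top stop [([0.692, 0.139, 0.037], 0.82, [260.0, 107.0])]
top tray [([0.505, 0.306, -0.0], 0.62, [200.0, 179.0])]
top pile [([0.501, -0.305, 0.036], 0.93, [428.0, 177.0])]
top fence [([0.702, 0.001, 0.024], 0.95, [311.0, 104.0]), ([0.506, 0.312, 0.004], 0.34, [197.0, 178.0])]
top stock_a [([0.574, 0.28, 0.099], 0.78, [200.0, 148.0]), ([0.574, 0.342, 0.099], 0.69, [176.0, 147.0])]
top pack_margin [([0.208, 0.303, 0.006], 0.78, [200.0, 289.0]), ([0.546, -0.009, 0.02], 0.57, [316.0, 162.0])]
top pack_far_left [([0.2, 0.304, 0.006], 0.81, [199.0, 292.0]), ([0.545, -0.008, 0.025], 0.66, [315.0, 162.0])]
top pack_far_right [([0.205, 0.308, 0.009], 0.82, [197.0, 291.0]), ([0.549, -0.01, 0.024], 0.65, [316.0, 161.0])]
top carton [([0.686, -0.326, 0.03], 0.61, [434.0, 108.0])]
top spatula [([0.695, 0.355, 0.004], 0.89, [183.0, 110.0])]
side bottle [([0.651, -0.025, 0.07], 0.93, [
[... 1038 characters left out ...]
6], 0.58, [144.0, 231.0])]
{'time_s': 1.3, 'joint_positions': array([-1.31361151e+00,  2.58616780e-01,  2.15192466e-02,  1.33372965e+00,
       -1.68175155e-05,  1.41821309e+00]), 'joint_vel': array([-0.00084263,  0.00053924, -0.00094033, -0.00138624, -0.0006862 ,
        0.00155557]), 'tau': array([-2.25325502e-04, -5.55370152e+01,  3.44731414e+01,  1.38602147e-03,
       -2.63535167e-04,  2.19876631e-05]), 'tcp_pos': array([ 0.21911687, -0.50446313,  0.25027719]), 'tcp_rot': array([ 1.99584202,  0.41477005, -1.99587954]), 'wrist_force': array([-0.13085488, -0.55465923, -0.4145951 ]), 'wrist_torque': array([-0.03705445,  0.00638288,  0.00074476]), 'gripper_width': 0.08507572858196508} 0.019
```

View pics/top0.png

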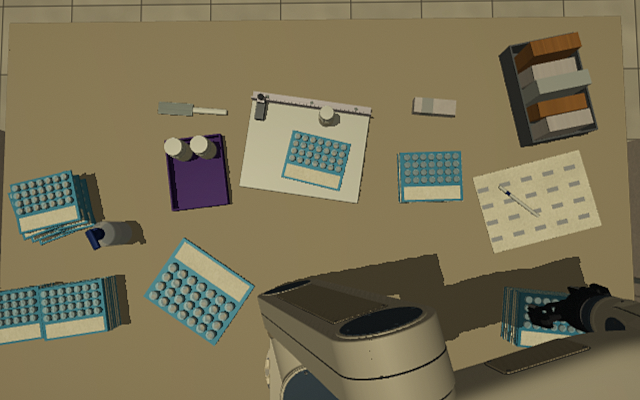

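View pics/side0.png

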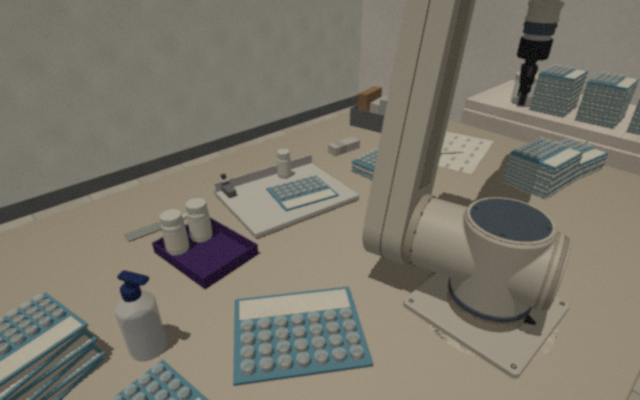

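```bash
python3 - <<'E'
from h import *
d=dict(np.load('pics/last_top.npz'));im=d["image"]
c=im[80:215,225:390];cv2.imwrite('pics/crop0.png',cv2.resize(c[:,:,::-1],None,fx=4.8,fy=4.4,interpolation=cv2.INTER_CUBIC))
W=world(d)
print("res",d["z_map"][160,317]/d["intrinsics"][0,0])
K=d["intrinsics"]
hsv=cv2.cvtColor(im,cv2.COLOR_RGB2HSV)
roi=np.zeros(im.shape[:2],bool);roi[85:210,235:378]=1
# pack: blue card mask
m=((hsv[...,0]>85)&(hsv[...,0]<110)&(hsv[...,1]>70)&roi).astype(np.uint8)
m=cv2.morphologyEx(m,cv2.MORPH_OPEN,np.ones((2,2)))
def ray(u,v,z):
    p=np.linalg.inv(K)@np.array([u,v,1.]);o=-d["R"].T@d["t"];r=d["R"].T@p
    return o+r*(z-o[2])/r[2]
ys,xs=np.nonzero(m);pts=np.array([ray(u,v,.025)[:2] for u,v in zip(xs,ys)]).astype(np.float32)
r=cv2.minAreaRect(cv2.convexHull((pts*1000).astype(np.float32)));print("pack rect mm",r,cv2.boxPoints(r))
# board
Z=W[...,2]
b=roi&(Z>.012)&(Z<.03)
pts=(W[b][:,:2]*1000).astype(np.float32)
print("board",cv2.minAreaRect(pts),np.median(Z[b]))
f=roi&(Z>.038)
for lo,hi in((.036,.06),(.06,.11)):
  mm=(roi&(Z>lo)&(Z<hi)).astype(np.uint8);n,l,s,ce=cv2.connectedComponentsWithStats(mm)
  for i in range(1,n):
    if s[i,4]>8:
      P=W[l==i];print(lo,s[i].tolist(),P.mean(0).round(3),P.min(0).round(3),P.max(0).round(3))
      if s[i,4]>60: print(cv2.minAreaRect((P[:,:2]*1000).astype(np.float32)))
# tray
hs=(hsv[...,0]>125)&(hsv[...,0]<160)&(hsv[...,1]>60);hs[:120]=0;hs[220:]=0;hs[:,:150]=0;hs[:,245:]=0
P=W[hs];print("tray",P.min(0),P.max(0),cv2.minAreaRect((P[:,:2]*1000).astype(np.float32)))
E
```

```text
res 0.002664837292382304
pack rect mm ((548.1951904296875, -12.607040405273438), (158.6026611328125, 127.01271057128906), 75.86768341064453) [[ 467.24854   -74.00243 ]
 [ 590.4171   -105.014114]
 [ 629.14185    48.788353]
 [ 505.97327    79.80003 ]]
board ((586.8850708007812, 20.427947998046875), (320.5369873046875, 260.8346862792969), 81.27655792236328) 0.0223111238238446
0.036 [251, 95, 71, 26, 368] [0.692 0.1   0.045] [ 0.657 -0.024  0.036] [0.719 0.161 0.06 ]
((692.1714477539062, 67.36022186279297), (61.254173278808594, 182.8333740234375), 3.797004222869873)
0.036 [332, 108, 39, 8, 115] [ 0.675 -0.104  0.046] [ 0.666 -0.153  0.036] [ 0.685 -0.053  0.054]
((675.7467041015625, -103.48090362548828), (101.66744232177734, 6.553346157073975), 81.73085021972656)
0.036 [319, 121, 14, 6, 24] [ 0.642 -0.034  0.049] [ 0.638 -0.053  0.039] [ 0.649 -0.019  0.059]
0.036 [295, 133, 5, 6, 13] [0.614 0.038 0.038] [0.608 0.034 0.036] [0.621 0.045 0.041]
0.036 [302, 136, 6, 6, 21] [0.607 0.019 0.038] [0.6   0.013 0.036] [0.613 0.026 0.043]
0.036 [310, 137, 5, 6, 15] [ 0.603 -0.     0.038] [ 0.596 -
[... 2015 characters left out ...]
38] [ 0.527 -0.034  0.036] [ 0.541 -0.021  0.041]
0.036 [328, 165, 6, 6, 15] [ 0.529 -0.047  0.037] [ 0.522 -0.055  0.036] [ 0.535 -0.042  0.041]
0.036 [337, 167, 4, 6, 15] [ 0.523 -0.07   0.038] [ 0.516 -0.073  0.036] [ 0.53  -0.065  0.04 ]
0.06 [257, 94, 6, 7, 32] [0.711 0.135 0.067] [0.704 0.128 0.062] [0.718 0.142 0.074]
0.06 [319, 106, 15, 19, 231] [ 0.655 -0.036  0.094] [ 0.639 -0.055  0.06 ] [ 0.676 -0.019  0.108]
((656.9723510742188, -37.07182312011719), (37.74690628051758, 36.09089279174805), 69.92192077636719)
tray [ 0.3768257  -0.01315608 -0.00356858] [0.62732164 0.38996616 1.2168107 ] ((509.2038269042969, 184.39453125), (421.79608154296875, 219.74732971191406), 83.69268035888672)
```

View pics/crop0.png

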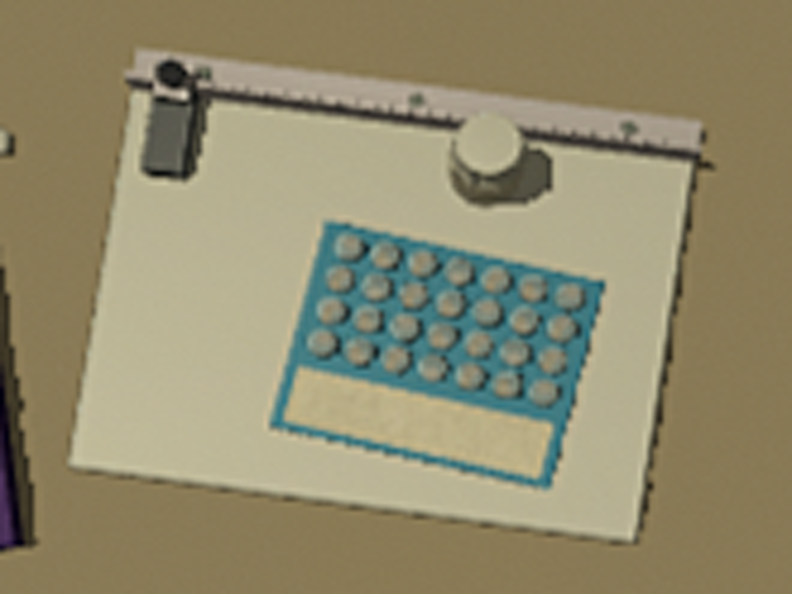

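Candidates for the pack: blue packs at top (317,161) on the board and (199,291) loose on the bench, plus piles. The one on the board measures 159 x 127 mm and lies on the board, which fits; the one at (199,291) is visibly larger. The crop confirms that pack, the bottle (487,150 in the crop) close to the fence, and the stop at the left.

```bash
cat >> h.py <<'E'
JC=np.array([.5869,.0204]);JY=-0.152
def tojig(p): 
    c,s=np.cos(JY),np.sin(JY);return np.array([[c,s],[-s,c]])@(np.array(p)[:2]-JC)
def fromjig(p):
    c,s=np.cos(JY),np.sin(JY);return np.array([[c,-s],[s,c]])@np.array(p)+JC
def ray(d,u,v,z):
    p=np.linalg.inv(d["intrinsics"])@np.array([u,v,1.]);o=-d["R"].T@d["t"];r=d["R"].T@p
    return o+r*(z-o[2])/r[2]
def down(yaw): # tool x down, tool y = jaw along horizontal dir at angle yaw+90 (the +y of a frame turned by yaw)
    y=np.array([-np.sin(yaw),np.cos(yaw),0]);x=np.array([0,0,-1.]);return np.stack([x,y,np.cross(x,y)],1)
def go(pos,R):
    s=manip.state();R0=Ro.from_rotvec(s["tcp_rot"]).as_matrix()
    print("shift mm",(R0.T@(np.array(pos)-s["tcp_pos"])*1000).round(1),"turn",Ro.from_matrix(R0.T@R).as_rotvec().round(4))
E
python3 - <<'E'
from h import *
d=dict(np.load('pics/last_top.npz'));im=d["image"];W=world(d);Z=W[...,2]
hsv=cv2.cvtColor(im,cv2.COLOR_RGB2HSV)
hs=(hsv[...,0]>120)&(hsv[...,0]<165)&(hsv[...,1]>60)&(Z<.04)&(Z>-.02);hs[:125]=0;hs[220:]=0;hs[:,:155]=0;hs[:,238:]=0
hs=cv2.morphologyEx(hs.astype(np.uint8),cv2.MORPH_OPEN,np.ones((3,3)))>0
P=W[hs];print("tray",P.min(0),P.max(0),cv2.minAreaRect((P[:,:2]*1000).astype(np.float32)))
t=hs&(Z>.02);print(cv2.minAreaRect((W[t][:,:2]*1000).astype(np.float32)),t.sum())
# stop: dark gray with Z .035-.045 in jig coords
for v in range(100,124):
  for u in (262,263,264,265,266,267):pass
J=np.array([[tojig(W[v,u])*1000 for u in range(250,275)] for v in range(92,124)])
print("stop rows v: (u, jigx,jigy,z,rgb)")
for v in (112,115,118):
  for u in range(253,270): print(v,u,J[v-92,u-250].round(0),(Z[v,u]*1000).round(),im[v,u])
R0=Ro.from_rotvec(manip.state()["tcp_rot"]).as_matrix();print(R0.round(3))
print("bottle jig",tojig([.656,-.037])*1000,"pack",tojig([.5482,-.0126])*1000)
E
```

```text
tray [ 0.41917288  0.2251592  -0.00156819] [0.62732164 0.38929591 0.03818607] ((523.5440673828125, 310.3952941894531), (196.6245574951172, 150.09071350097656), 6.842085838317871)
((520.21337890625, 309.96331787109375), (190.18702697753906, 149.89630126953125), 6.700675964355469) 404
stop rows v: (u, jigx,jigy,z,rgb)
112 253 [ 74. 151.] 22.0 [186 180 147]
112 254 [ 74. 149.] 22.0 [181 175 142]
112 255 [ 70. 143.] 41.0 [114 112  94]
112 256 [ 70. 139.] 44.0 [86 86 77]
112 257 [ 70. 137.] 42.0 [92 92 81]
112 258 [ 71. 135.] 40.0 [92 90 79]
112 259 [ 71. 132.] 41.0 [91 91 79]
112 260 [ 71. 129.] 44.0 [90 91 80]
112 261 [ 73. 127.] 37.0 [92 92 81]
112 262 [ 72. 124.] 43.0 [95 93 84]
112 263 [ 73. 121.] 41.0 [91 91 80]
112 264 [ 75. 120.] 33.0 [35 36 33]
112 265 [ 78. 119.] 25.0 [72 69 56]
112 266 [ 78. 116.] 25.0 [70 70 55]
112 267 [ 79. 114.] 20.0 [173 168 137]
112 268 [ 80. 112.] 18.0 [188 183 150]
112 269 [ 79. 108.] 26.0 [183 178 145]
115 253 [ 65. 150.] 22.0 [191 185 151]
115 254 [ 62. 144.] 38.0 [133 129 106]
115 255 [ 62. 141.] 42.0 [91 91 79]
115 256 [ 63. 139.] 40.0 [89 90 79]
11
[... 555 characters left out ...]
96]
118 255 [ 54. 140.] 41.0 [61 61 54]
118 256 [ 54. 137.] 42.0 [61 62 54]
118 257 [ 56. 135.] 37.0 [70 69 62]
118 258 [ 55. 132.] 41.0 [76 75 67]
118 259 [ 56. 130.] 41.0 [75 76 66]
118 260 [ 56. 127.] 42.0 [76 77 68]
118 261 [ 56. 124.] 44.0 [88 89 78]
118 262 [ 56. 121.] 44.0 [95 95 84]
118 263 [ 59. 120.] 32.0 [37 38 35]
118 264 [ 63. 120.] 17.0 [58 57 46]
118 265 [ 63. 117.] 19.0 [64 62 50]
118 266 [ 63. 114.] 21.0 [172 166 134]
118 267 [ 63. 112.] 20.0 [188 182 149]
118 268 [ 64. 109.] 20.0 [182 176 145]
118 269 [ 63. 106.] 22.0 [182 176 145]
[[-0.     0.398 -0.917]
 [ 0.    -0.917 -0.398]
 [-1.    -0.     0.   ]]
bottle jig [ 76.99453499 -46.2753885 ] pack [-33.25709033 -38.47929239]
```

```bash
python3 - <<'E'
from h import *
go([.656,-.037,.20],down(JY))
E
```

```text
shift mm [  50.3 -254.7 -587. ] turn [-2.5798 -0.      0.    ]
```

```bash
python3 -m pendant '[[[0.004,-0.018,-0.037],[-0.12,0,0]],[[0.008,-0.036,-0.074],[-0.24,0,0]],[[0.012,-0.054,-0.111],[-0.36,0,0]],[[0.016,-0.072,-0.148],[-0.48,0,0]],[[0.020,-0.090,-0.185],[-0.6,0,0]]]' 0
python3 - <<'E'
from h import *
print(manip.state()["joint_positions"].round(3));go([.656,-.037,.20],down(JY))
E
```

```text
time_s: 1.72
tcp_pos: [0.3537, -0.3467, 0.2302]
tcp_rot: [1.606, 0.893, -1.605]
wrist_force: [0.8, -0.4, 0.6]
gripper_width: 0.0856
[-0.945  0.172 -0.144  1.254  0.     1.182]
shift mm [  30.2   93.4 -422.6] turn [-1.9745e+00  4.0000e-04 -1.0000e-04]
```

```bash
python3 -m pendant '[[[0.002,0.008,-0.037],[-0.12,0,0]],[[0.004,0.016,-0.074],[-0.24,0,0]],[[0.006,0.024,-0.111],[-0.36,0,0]],[[0.008,0.032,-0.148],[-0.48,0,0]],[[0.010,0.040,-0.185],[-0.6,0,0]]]'
python3 - <<'E'
from h import *
print(manip.state()["joint_positions"].round(3));go([.656,-.037,.20],down(JY))
E
```

```text
time_s: 2.13
tcp_pos: [0.4863, -0.2112, 0.2204]
tcp_rot: [1.176, 1.23, -1.176]
wrist_force: [0.4, -1.5, 0.6]
gripper_width: 0.0855
[-0.568  0.235 -0.087  1.248 -0.     0.958]
shift mm [  20.4  177.3 -166.4] turn [-1.3738e+00  6.0000e-04 -1.0000e-04]
```

```bash
python3 -m pendant '[[[0.003,0.025,-0.023],[-0.12,0,0]],[[0.006,0.05,-0.046],[-0.24,0,0]],[[0.01,0.075,-0.07],[-0.36,0,0]],[[0.013,0.1,-0.093],[-0.48,0,0]],[[0.016,0.125,-0.116],[-0.6,0,0]]]'
python3 - <<'E'
from h import *
print(manip.state()["joint_positions"].round(3));go([.656,-.037,.20],down(JY))
E
```

```text
time_s: 2.55
tcp_pos: [0.6067, -0.0905, 0.2041]
tcp_rot: [0.722, 1.447, -0.722]
wrist_force: [0.6, -1.4, -0.1]
gripper_width: 0.0851
[-0.285  0.382  0.085  1.274 -0.     0.641]
shift mm [  4.1  71.6 -13.1] turn [-0.7737  0.      0.    ]
```

```bash
python3 -m pendant '[[[0.001,0.015,-0.003],[-0.12,0,0]],[[0.002,0.03,-0.006],[-0.24,0,0]],[[0.003,0.045,-0.008],[-0.36,0,0]],[[0.004,0.06,-0.010],[-0.48,0,0]],[[0.004,0.0716,-0.0131],[-0.6,0,0]]]'
python3 -m pendant '[[[0,0,0],[-0.1,0,0]],[[0,0,0],[-0.174,0,0]],[[0,0,0],[-0.174,0,0]],[[0,0,0],[-0.174,0,0]],[[0,0,0],[-0.174,0,0]]]'
python3 - <<'E'
from h import *
d=snap("side","pics/side1.png")
P=[]
for q in("bottle",):
  for n in("side",):print([(np.round(r["xyz"],3).tolist(),round(r["confidence"],2)) for r in nets.spot_in(q,n)])
print(manip.state()["joint_positions"].round(3));go([.656,-.037,.065],down(JY))
im=d["image"][60:260,180:400];cv2.imwrite('pics/side1c.png',cv2.resize(im[:,:,::-1],None,fx=3,fy=3))
E
```

```text
time_s: 2.97
tcp_pos: [0.656, -0.038, 0.1997]
tcp_rot: [0.255, 1.556, -0.255]
wrist_force: [0.0, 0.3, -0.6]
gripper_width: 0.0856
time_s: 3.38
tcp_pos: [0.6552, -0.0389, 0.2003]
tcp_rot: [0.126, 1.567, -0.126]
wrist_force: [0.7, -0.4, -0.3]
gripper_width: 0.0854
[([0.648, -0.027, 0.068], 0.67), ([0.536, 0.003, 0.024], 0.56)]
[-0.187  0.458  0.198  1.31  -0.    -0.027]
shift mm [135.4   2.1   0.4] turn [-0.0078  0.0001  0.    ]
```

View pics/side1c.png

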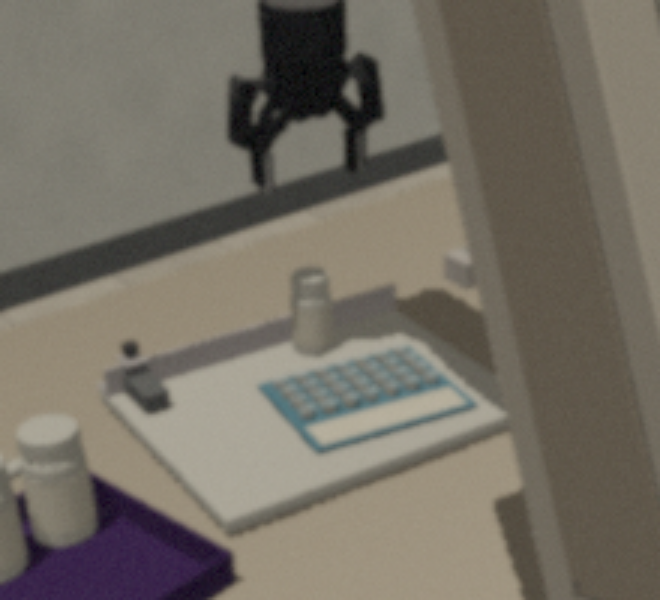

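```bash
python3 -m pendant '[[[0.03,0.001,0],[-0.008,0,0]],[[0.06,0.002,0],[-0.008,0,0]],[[0.09,0.002,0],[-0.008,0,0]],[[0.12,0.002,0],[-0.008,0,0]],[[0.135,0.002,0],[-0.008,0,0]]]'
python3 -m pendant '[[[0,0,0],[0,0,0]],[[0,0,0],[0,0,0]],[[0,0,0],[0,0,0]],[[0,0,0],[0,0,0]],[[0,0,0],[0,0,0]]]' 0.7 25
python3 -m pendant '[[[0,0,0],[0,0,0]],[[0,0,0],[0,0,0]],[[0,0,0],[0,0,0]],[[0,0,0],[0,0,0]],[[0,0,0],[0,0,0]]]'
```

```text
time_s: 3.9
tcp_pos: [0.654, -0.0368, 0.0617]
tcp_rot: [0.119, 1.571, -0.119]
wrist_force: [0.0, 0.5, 0.3]
gripper_width: 0.0854
time_s: 4.32
tcp_pos: [0.6566, -0.0371, 0.0673]
tcp_rot: [0.117, 1.564, -0.118]
wrist_force: [0.3, -0.5, 5.9]
gripper_width: 0.0391
time_s: 4.73
tcp_pos: [0.6566, -0.0371, 0.0673]
tcp_rot: [0.117, 1.564, -0.118]
wrist_force: [-0.2, -0.5, 6.4]
gripper_width: 0.039
```

```bash
python3 -m pendant '[[[-0.01,0,0],[0,0,0]],[[-0.03,0,0],[0,0,0]],[[-0.055,0,0],[0,0,0]],[[-0.08,0,0],[0,0,0]],[[-0.1,0,0],[0,0,0]]]' - 30
python3 - <<'E'
from h import *
go([.475,.305,.165],down(.119))
d=snap("side","pics/side2.png");im=d["image"][60:260,180:400];cv2.imwrite('pics/side2c.png',cv2.resize(im[:,:,::-1],None,fx=3,fy=3))
E
```

```text
time_s: 5.15
tcp_pos: [0.6558, -0.0368, 0.1683]
tcp_rot: [0.118, 1.566, -0.118]
wrist_force: [1.6, 0.0, -0.3]
gripper_width: 0.0392
shift mm [   2.8  311.  -229.8] turn [-2.688e-01  1.900e-03  2.000e-04]
```

View pics/side2c.png

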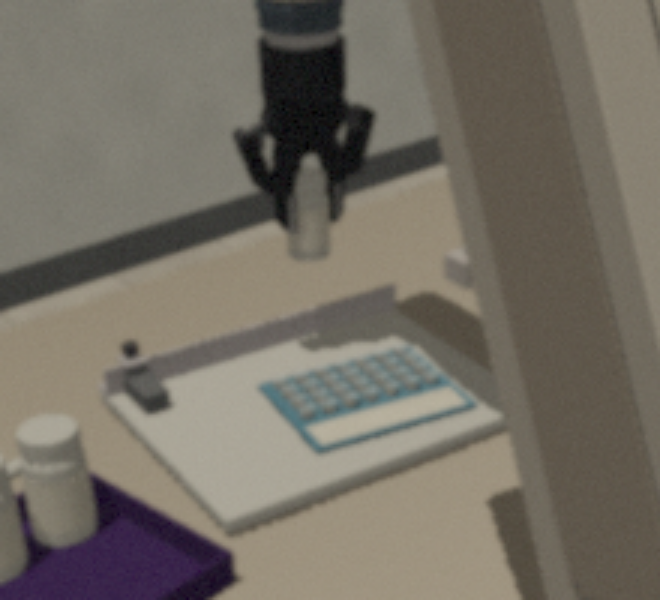

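The bottle is held upright, with its base at (308,250) in the crop, clear of the board. Next I carry it to the tray.

```bash
python3 -m pendant '[[[0,0.02,-0.015],[-0.03,0,0]],[[0,0.05,-0.037],[-0.06,0,0]],[[0,0.08,-0.06],[-0.09,0,0]],[[0,0.11,-0.082],[-0.12,0,0]],[[0,0.14,-0.105],[-0.15,0,0]]]'
python3 - <<'E'
from h import *
go([.475,.305,.165],down(.119))
E
```

```text
time_s: 5.62
tcp_pos: [0.5717, 0.1184, 0.166]
tcp_rot: [-0.001, 1.57, 0.001]
wrist_force: [1.9, 0.8, -1.3]
gripper_width: 0.0392
shift mm [  1.  186.7 -96.5] turn [-1.18e-01  8.00e-04 -1.00e-04]
```

```bash
python3 -m pendant '[[[0,0.033,-0.017],[-0.03,0,0]],[[0,0.066,-0.034],[-0.06,0,0]],[[0,0.1,-0.051],[-0.09,0,0]],[[0,0.133,-0.068],[-0.118,0,0]],[[0,0.16,-0.083],[-0.118,0,0]]]'
python3 -m pendant '[[[0,0.015,-0.007],[0,0,0]],[[0,0.026,-0.014],[0,0,0]],[[0,0.026,-0.014],[0,0,0]],[[0,0.026,-0.014],[0,0,0]],[[0,0.026,-0.014],[0,0,0]]]'
python3 - <<'E'
from h import *
go([.475,.305,.065],down(.119))
for n in("top","side"):
  d=snap(n,"pics/%s3.png"%n);a=(110,230,140,270) if n=="top" else (120,300,100,320)
  im=d["image"][a[0]:a[1],a[2]:a[3]];cv2.imwrite('pics/%s3c.png'%n,cv2.resize(im[:,:,::-1],None,fx=3.3,fy=3.3))
E
```

```text
time_s: 6.03
tcp_pos: [0.4882, 0.2792, 0.1662]
tcp_rot: [-0.094, 1.568, 0.095]
wrist_force: [0.8, 0.0, -1.4]
gripper_width: 0.0391
time_s: 6.45
tcp_pos: [0.4732, 0.3007, 0.1655]
tcp_rot: [-0.092, 1.568, 0.092]
wrist_force: [-0.4, 0.2, -0.5]
gripper_width: 0.0391
shift mm [100.5   4.1   2.3] turn [-0.0015  0.0004  0.0002]
```

View pics/top3c.png

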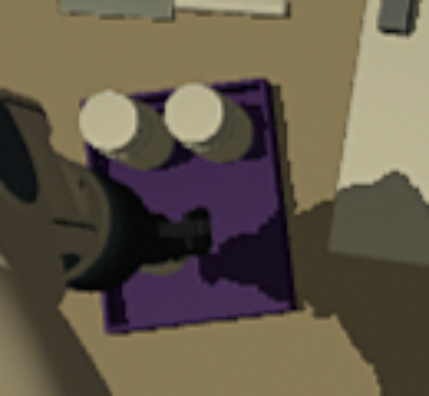

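View pics/side3c.png

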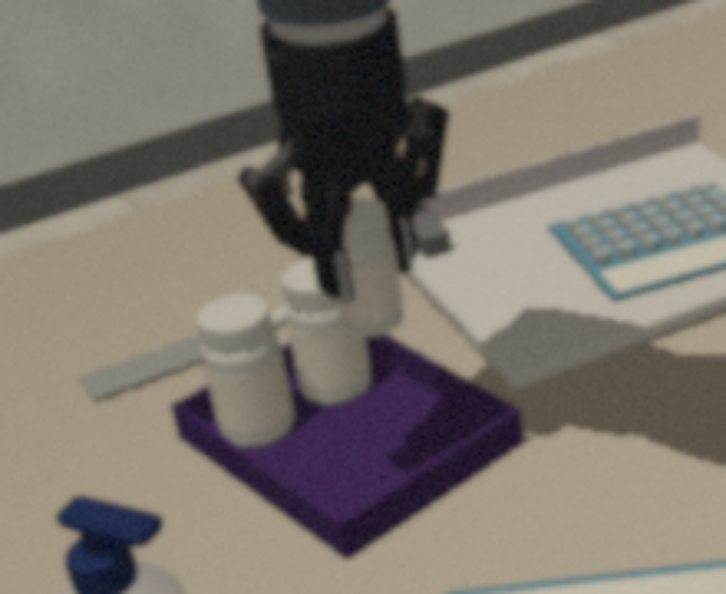

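```bash
python3 -m pendant '[[[0.03,0.004,0.002],[0,0,0]],[[0.06,0.004,0.002],[0,0,0]],[[0.085,0.004,0.002],[0,0,0]],[[0.1,0.004,0.002],[0,0,0]],[[0.108,0.004,0.002],[0,0,0]]]'
python3 -m pendant '[[[0.001,0,0],[0,0,0]],[[0.002,0,0],[0,0,0]],[[0.003,0,0],[0,0,0]],[[0.004,0,0],[0,0,0]],[[0.004,0,0],[0,0,0]]]'
```

```text
time_s: 6.97
tcp_pos: [0.4738, 0.3043, 0.055]
tcp_rot: [-0.093, 1.572, 0.091]
wrist_force: [-0.3, -0.3, -0.9]
gripper_width: 0.0391
time_s: 7.38
tcp_pos: [0.4746, 0.3057, 0.054]
tcp_rot: [-0.092, 1.567, 0.093]
wrist_force: [0.6, 0.2, -1.7]
gripper_width: 0.0388
```

```bash
python3 -m pendant '[[[0.001,0,0],[0,0,0]],[[0.0015,0,0],[0,0,0]],[[0.002,0,0],[0,0,0]],[[0.0025,0,0],[0,0,0]],[[0.0025,0,0],[0,0,0]]]'
```

```text
time_s: 7.8
tcp_pos: [0.4742, 0.3057, 0.0513]
tcp_rot: [-0.093, 1.568, 0.093]
wrist_force: [-2.3, -1.0, 5.1]
gripper_width: 0.0389
```

```bash
python3 -m pendant '[[[0,0,0],[0,0,0]],[[0,0,0],[0,0,0]],[[0,0,0],[0,0,0]],[[0,0,0],[0,0,0]],[[0,0,0],[0,0,0]]]' 0.2
python3 -m pendant '[[[-0.015,0,0],[0,0,0]],[[-0.045,0,0],[0,0,0]],[[-0.08,0,0],[0,0,0]],[[-0.115,0,0],[0,0,0]],[[-0.13,0,0],[0,0,0]]]'
python3 - <<'E'
from h import *
d=snap("side","pics/side4.png");a=(120,300,100,320)
im=d["image"][a[0]:a[1],a[2]:a[3]];cv2.imwrite('pics/side4c.png',cv2.resize(im[:,:,::-1],None,fx=3.3,fy=3.3))
E
```

```text
time_s: 8.22
tcp_pos: [0.4742, 0.3056, 0.0507]
tcp_rot: [-0.093, 1.569, 0.093]
wrist_force: [-0.5, 0.2, -0.9]
gripper_width: 0.0681
time_s: 8.63
tcp_pos: [0.4752, 0.3061, 0.1852]
tcp_rot: [-0.091, 1.564, 0.094]
wrist_force: [0.9, -0.2, -0.4]
gripper_width: 0.0685
```

View pics/side4c.png

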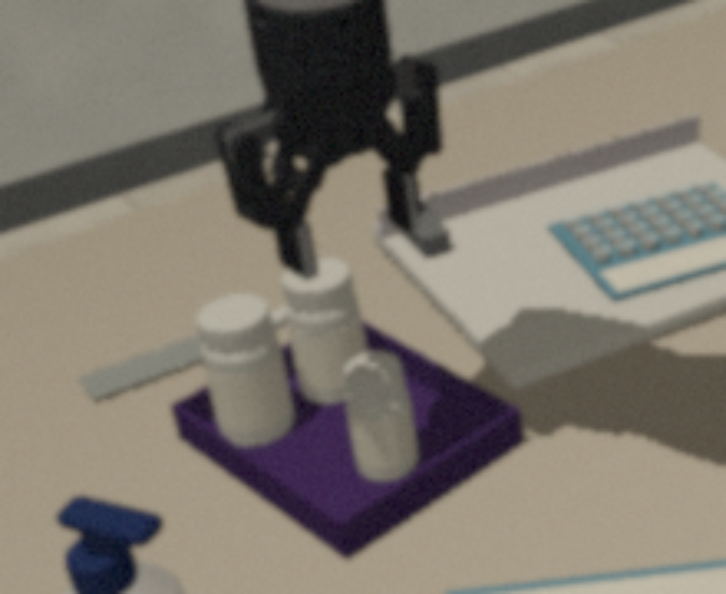

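Bottle stands in the tray's free half at crop (388,420) and is released. Now I move to the pack's margin with the fingers spread, turned to the pack's yaw.

```bash
python3 - <<'E'
from h import *
go([.5133,-.0038,.12],down(-.247))
E
```

```text
shift mm [ 6.590e+01 -3.126e+02  1.000e-01] turn [ 0.3653  0.0068 -0.0036]
```

```bash
python3 -m pendant '[[[0.002,-0.038,0],[0.06,0,0]],[[0.004,-0.076,0],[0.12,0,0]],[[0.006,-0.114,0],[0.18,0,0]],[[0.008,-0.152,0],[0.24,0,0]],[[0.01,-0.19,0],[0.3,0,0]]]' 0
python3 - <<'E'
from h import *
go([.5133,-.0038,.07],down(-.247))
E
```

```text
time_s: 9.1
tcp_pos: [0.4963, 0.1154, 0.1705]
tcp_rot: [0.145, 1.566, -0.145]
wrist_force: [1.1, -0.6, 0.2]
gripper_width: 0.0857
shift mm [ 100.5 -114.    38.5] turn [ 0.0628 -0.0001  0.0001]
```

```bash
python3 -m pendant '[[[0.005,-0.03,0.010],[0.03,0,0]],[[0.02,-0.06,0.020],[0.0628,0,0]],[[0.05,-0.09,0.03],[0.0628,0,0]],[[0.08,-0.114,0.0385],[0.0628,0,0]],[[0.1,-0.114,0.0385],[0.0628,0,0]]]'
python3 -m pendant '[[[0,0,0],[0,0,0]],[[0,0,0],[0,0,0]],[[0,0,0],[0,0,0]],[[0,0,0],[0,0,0]],[[0,0,0],[0,0,0]]]'
python3 - <<'E'
from h import *
go([.5133,-.0038,.07],down(-.247))
for n in("top","side"):
  d=snap(n,"pics/%s5.png"%n);a=(80,220,225,395) if n=="top" else (120,260,210,380)
  im=d["image"][a[0]:a[1],a[2]:a[3]];cv2.imwrite('pics/%s5c.png'%n,cv2.resize(im[:,:,::-1],None,fx=4,fy=4))
  print([(q,[(np.round(r["xyz"],3).tolist(),round(r["confidence"],2)) for r in nets.spot_in(q,n)]) for q in("bottle","stock_a","pack")])
E
```

```text
time_s: 9.52
tcp_pos: [0.5138, -0.006, 0.0683]
tcp_rot: [0.194, 1.563, -0.196]
wrist_force: [-0.1, 0.1, -0.2]
gripper_width: 0.0855
time_s: 9.93
tcp_pos: [0.5146, -0.0015, 0.0722]
tcp_rot: [0.191, 1.56, -0.191]
wrist_force: [0.4, -0.6, 1.1]
gripper_width: 0.0854
shift mm [ 2.2 -2.5 -0.7] turn [ 0.0038  0.0024 -0.0002]
[('bottle', [([0.479, 0.301, 0.083], 0.66)]), ('stock_a', [([0.574, 0.344, 0.098], 0.63), ([0.575, 0.278, 0.099], 0.63), ([0.696, 0.359, 0.005], 0.24)]), ('pack', [([0.554, -0.079, 0.027], 0.84), ([0.221, 0.331, 0.006], 0.78), ([0.688, -0.324, 0.029], 0.29)])]
[('bottle', [([0.465, 0.31, 0.058], 0.58)]), ('stock_a', [([0.565, 0.299, 0.069], 0.91), ([0.558, 0.359, 0.063], 0.8), ([0.698, 0.377, 0.008], 0.57)]), ('pack', [([0.539, 0.0, 0.029], 0.7), ([0.188, 0.319, 0.01], 0.63)])]
```

View pics/top5c.png

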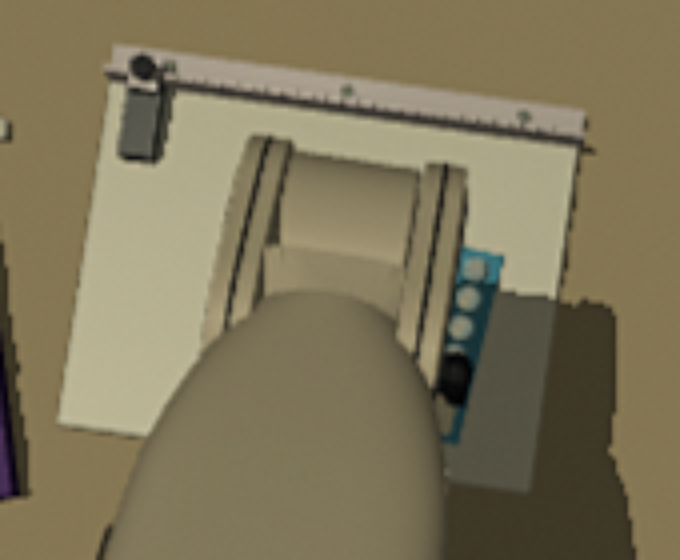

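View pics/side5c.png

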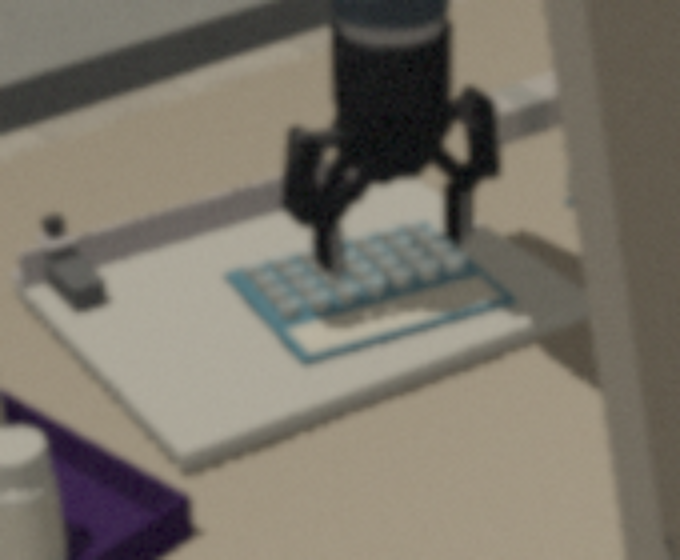

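```bash
python3 -m pendant '[[[0.006,-0.001,-0.001],[0.004,0,0]],[[0.012,-0.002,-0.001],[0.004,0,0]],[[0.018,-0.0025,-0.001],[0.004,0,0]],[[0.022,-0.0025,-0.001],[0.004,0,0]],[[0.024,-0.0025,-0.001],[0.004,0,0]]]'
python3 -m pendant '[[[0.001,0,0],[0,0,0]],[[0.002,0,0],[0,0,0]],[[0.003,0,0],[0,0,0]],[[0.004,0,0],[0,0,0]],[[0.005,0,0],[0,0,0]]]'
```

```text
time_s: 10.75
tcp_pos: [0.5118, -0.0044, 0.0457]
tcp_rot: [0.195, 1.563, -0.195]
wrist_force: [1.0, -0.8, 0.9]
gripper_width: 0.0853
time_s: 11.17
tcp_pos: [0.5124, -0.0043, 0.0418]
tcp_rot: [0.195, 1.562, -0.195]
wrist_force: [1.0, 0.2, 0.2]
gripper_width: 0.0853
```

```bash
python3 -m pendant '[[[0.001,0,0],[0,0,0]],[[0.002,0,0],[0,0,0]],[[0.003,0,0],[0,0,0]],[[0.004,0,0],[0,0,0]],[[0.005,0,0],[0,0,0]]]'
python3 -m pendant '[[[0.001,0,0],[0,0,0]],[[0.002,0,0],[0,0,0]],[[0.003,0,0],[0,0,0]],[[0.003,0,0],[0,0,0]],[[0.003,0,0],[0,0,0]]]'
```

```text
time_s: 11.58
tcp_pos: [0.5123, -0.0043, 0.0367]
tcp_rot: [0.195, 1.562, -0.195]
wrist_force: [-0.1, -0.8, -0.0]
gripper_width: 0.0856
time_s: 12.0
tcp_pos: [0.5122, -0.0044, 0.0337]
tcp_rot: [0.195, 1.562, -0.195]
wrist_force: [0.3, 0.4, -0.0]
gripper_width: 0.0852
```

```bash
python3 -m pendant '[[[0.001,0,0],[0,0,0]],[[0.002,0,0],[0,0,0]],[[0.003,0,0],[0,0,0]],[[0.003,0,0],[0,0,0]],[[0.003,0,0],[0,0,0]]]'
```

```text
time_s: 12.42
tcp_pos: [0.5123, -0.0043, 0.0309]
tcp_rot: [0.195, 1.562, -0.195]
wrist_force: [-1.1, -0.0, 3.1]
gripper_width: 0.0854
```

```bash
python3 -m pendant '[[[0.0007,0,0],[0,0,0]],[[0.0013,0,0],[0,0,0]],[[0.002,0,0],[0,0,0]],[[0.002,0,0],[0,0,0]],[[0.002,0,0],[0,0,0]]]'
python3 - <<'E'
from h import *
c=np.array([.5123,-.0043])
p=np.array([.5482,-.0126])
# displacement for a pack motion to jig pose (x,y,yaw JY)
for tgt in([-.033,.0365],[.038,.0365],[.040,.0395]):
  o=fromjig(tgt); rel=Ro.from_euler('z',JY+.247).as_matrix()[:2,:2]@(c-p)
  print(tgt,o+rel); go([*(o+rel),manip.state()["tcp_pos"][2]],down(JY))
E
```

```text
time_s: 12.83
tcp_pos: [0.5123, -0.0043, 0.0308]
tcp_rot: [0.195, 1.56, -0.195]
wrist_force: [-7.9, 1.2, 28.3]
gripper_width: 0.0855
[-0.033, 0.0365] [0.52328171 0.06633307]
shift mm [-0.  71.2 -6.8] turn [-0.0966  0.0018  0.0001]
[0.038, 0.0365] [0.59346309 0.05558258]
shift mm [ 0.1 78.  63.9] turn [-0.0966  0.0018  0.0001]
[0.04, 0.0395] [0.59589428 0.05824516]
shift mm [ 0.1 81.2 65.6] turn [-0.0966  0.0018  0.0001]
```

```bash
python3 -m pendant '[[[-0.0012,0,0],[0,0,0]],[[-0.0012,0.002,0],[-0.003,0,0]],[[-0.0012,0.005,-0.0005],[-0.007,0,0]],[[-0.0012,0.008,-0.001],[-0.01,0,0]],[[-0.0012,0.01,-0.001],[-0.013,0,0]]]'
python3 - <<'E'
from h import *
d=snap("side","pics/side6.png");a=(120,260,210,380)
im=d["image"][a[0]:a[1],a[2]:a[3]];cv2.imwrite('pics/side6c.png',cv2.resize(im[:,:,::-1],None,fx=4,fy=4))
E
```

```text
time_s: 13.25
tcp_pos: [0.5149, 0.0052, 0.0309]
tcp_rot: [0.185, 1.56, -0.186]
wrist_force: [-0.9, -3.1, 11.1]
gripper_width: 0.0852
```

View pics/side6c.png

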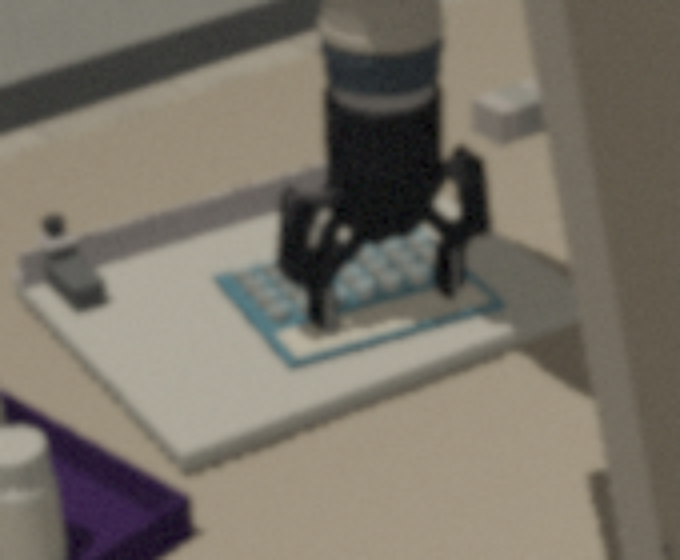

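The fingertips stand on the label margin and the pack follows: its far-left corner moved from (228,272) to (215,278) in the crop. I continue dragging along the fence and squaring it.

```bash
python3 -m pendant '[[[0,0.004,-0.0005],[-0.006,0,0]],[[0,0.008,-0.001],[-0.012,0,0]],[[0,0.013,-0.0014],[-0.018,0,0]],[[0,0.018,-0.0018],[-0.024,0,0]],[[0,0.022,-0.0022],[-0.03,0,0]]]'
python3 -m pendant '[[[0,0.004,-0.0005],[-0.006,0,0]],[[0,0.008,-0.001],[-0.012,0,0]],[[0,0.013,-0.001],[-0.018,0,0]],[[0,0.018,-0.001],[-0.024,0,0]],[[0,0.022,-0.0012],[-0.03,0,0]]]'
python3 - <<'E'
from h import *
go([.5233,.0663,manip.state()["tcp_pos"][2]],down(JY))
d=snap("side","pics/side7.png");a=(120,260,210,380)
im=d["image"][a[0]:a[1],a[2]:a[3]];cv2.imwrite('pics/side7c.png',cv2.resize(im[:,:,::-1],None,fx=4,fy=4))
E
```

```text
time_s: 13.72
tcp_pos: [0.518, 0.0272, 0.0308]
tcp_rot: [0.161, 1.562, -0.162]
wrist_force: [-0.7, -3.7, 11.2]
gripper_width: 0.0851
time_s: 14.13
tcp_pos: [0.5213, 0.0491, 0.0308]
tcp_rot: [0.137, 1.564, -0.139]
wrist_force: [-0.1, -3.4, 9.9]
gripper_width: 0.0854
shift mm [-0.  17.3 -1. ] turn [-0.0238  0.0027  0.0006]
```

View pics/side7c.png

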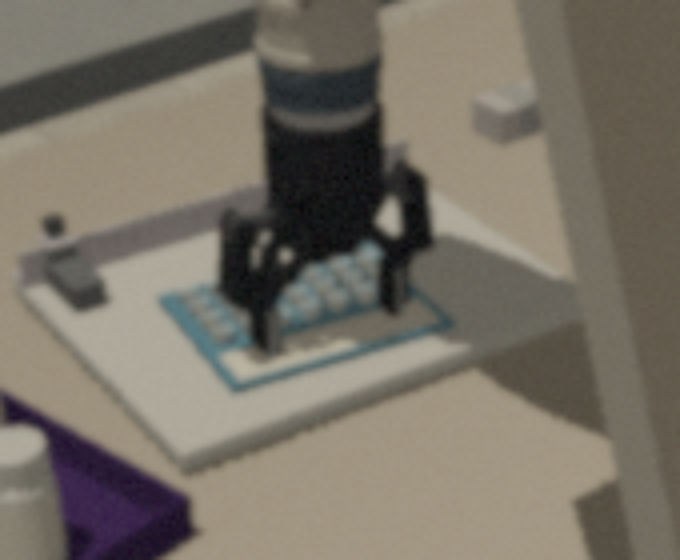

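```bash
python3 -m pendant '[[[0,0.003,-0.0001],[-0.006,0,0]],[[0,0.006,-0.0002],[-0.012,0,0]],[[0,0.009,-0.0004],[-0.018,0,0]],[[0,0.012,-0.0006],[-0.024,0,0]],[[0,0.014,-0.0008],[-0.024,0,0]]]'
python3 - <<'E'
from h import *
go([.5233,.0663,manip.state()["tcp_pos"][2]],down(JY))
for n in ("side","top"):
  d=snap(n,"pics/%s8.png"%n);a=(120,260,210,380) if n=="side" else (80,220,225,395)
  im=d["image"][a[0]:a[1],a[2]:a[3]];cv2.imwrite('pics/%s8c.png'%n,cv2.resize(im[:,:,::-1],None,fx=4,fy=4))
d=dict(np.load('pics/last_side.npz'));im=d["image"]
hsv=cv2.cvtColor(im,cv2.COLOR_RGB2HSV);m=((hsv[...,0]>85)&(hsv[...,0]<112)&(hsv[...,1]>90))
m[:140]=0;m[225:]=0;m[:,:235]=0;m[:,345:]=0
ys,xs=np.nonzero(m);h=cv2.convexHull(np.stack([xs,ys],1).astype(np.int32))
P=np.array([ray(d,u,v,.025)[:2] for u,v in h[:,0]]);J=np.array([tojig(p) for p in P])*1000
print(J.round(0).tolist());print(cv2.minAreaRect(J.astype(np.float32)))
E
```

```text
time_s: 14.6
tcp_pos: [0.5229, 0.063, 0.0308]
tcp_rot: [0.118, 1.565, -0.12]
wrist_force: [-0.4, -3.8, 9.8]
gripper_width: 0.0858
shift mm [-0.   3.3 -0.1] turn [0.0004 0.0027 0.0005]
[[106.0, -106.0], [75.0, -80.0], [55.0, -54.0], [10.0, 32.0], [11.0, 53.0], [17.0, 53.0], [150.0, -79.0], [185.0, -129.0], [178.0, -152.0]]
((88.56678771972656, -55.525489807128906), (53.352745056152344, 262.7928161621094), 45.237884521484375)
```

View pics/side8c.png

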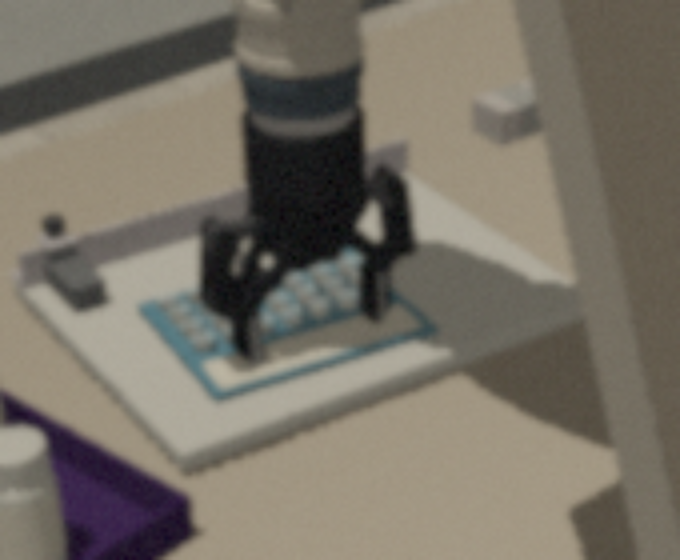

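View pics/top8c.png

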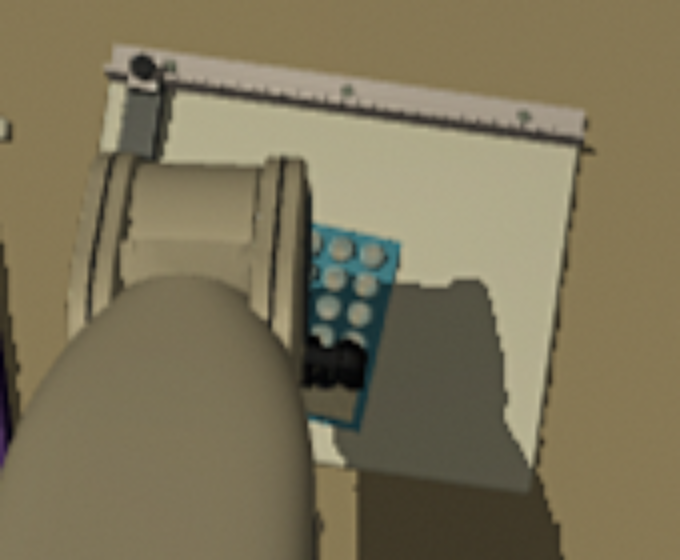

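```bash
python3 - <<'E'
from h import *
s=dict(np.load('pics/last_side.npz'));t=dict(np.load('pics/last_top.npz'))
for n,d,l in(("side",s,[(140,305),(218,397),(435,330)]),("top",t,[(400,240),(358,430)])):
  o=(210,120) if n=="side" else (225,80)
  for u,v in l: print(n,(tojig(ray(d,o[0]+u/4,o[1]+v/4,.025))*1000).round(1))
s=dict(np.load('pics/last_side.npz'))
# stop near-right edge top: crop (105,297) bottom/ (100,285) top
for u,v,z in((104,292,.04),(103,306,.02)): print("stop corner",(tojig(ray(s,210+u/4,120+v/4,z))*1000).round(1))
E
```

```text
side [ 33.  105.3]
side [-95.2 114.8]
side [-107.3  -40.2]
top [ 25.2 -51.9]
top [-104.8  -42.5]
stop corner [ 38.6 127.5]
stop corner [ 54.1 123.3]
```

```bash
python3 -m pendant '[[[-0.002,0,0],[0,0,0]],[[-0.003,0,0.003],[0,0,0]],[[-0.003,0,0.009],[0,0,0]],[[-0.003,0,0.016],[0,0,0]],[[-0.003,0,0.022],[0,0,0]]]'
python3 - <<'E'
from h import *
print(tojig(manip.state()["tcp_pos"])*1000)
for n in ("side","top"):
  d=snap(n,"pics/%s9.png"%n);a=(120,260,210,380) if n=="side" else (80,220,225,395)
  im=d["image"][a[0]:a[1],a[2]:a[3]];cv2.imwrite('pics/%s9c.png'%n,cv2.resize(im[:,:,::-1],None,fx=4,fy=4))
E
```

```text
time_s: 15.12
tcp_pos: [0.5443, 0.0598, 0.0327]
tcp_rot: [0.119, 1.568, -0.119]
wrist_force: [-1.3, -0.3, 0.6]
gripper_width: 0.0856
[-48.08280522  32.44732673]
```

View pics/side9c.png

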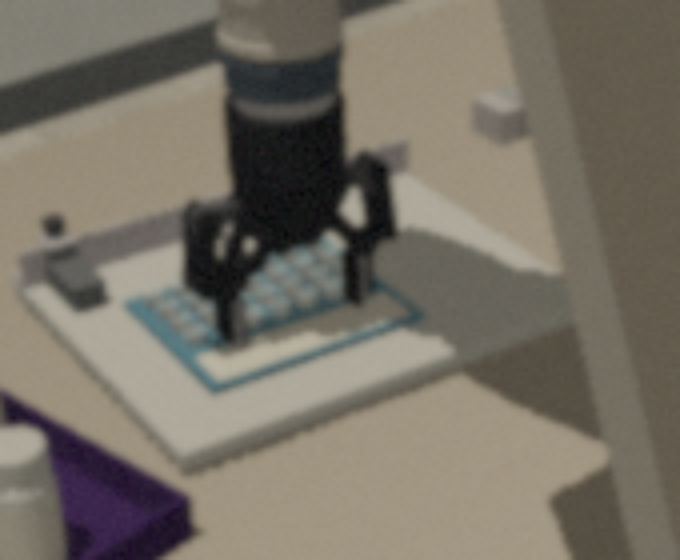

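View pics/top9c.png

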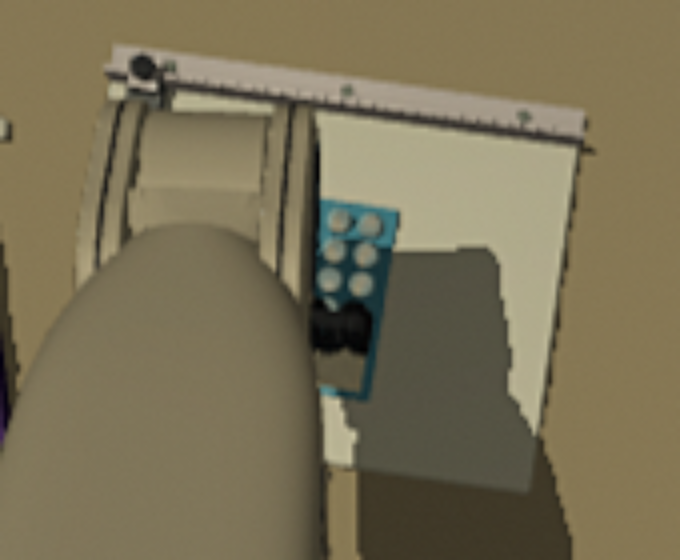

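```bash
python3 - <<'E'
from h import *
s=dict(np.load('pics/last_side.npz'));t=dict(np.load('pics/last_top.npz'))
for n,d,l in(("side",s,[(127,302),(215,390),(420,318)]),("top",t,[(400,212),(365,398)])):
  o=(210,120) if n=="side" else (225,80)
  for u,v in l: print(n,(tojig(ray(d,o[0]+u/4,o[1]+v/4,.025))*1000).round(1))
E
```

```text
side [ 41.7 110.8]
side [-87.2 112.6]
side [-89.1 -40.6]
top [ 44.  -49.2]
top [-83.1 -44. ]
```

```bash
python3 -m pendant '[[[0,0,0.005],[0,0,0]],[[0,0,0.011],[0,0,0]],[[0,0,0.017],[0,0,0]],[[0,0,0.023],[0,0,0]],[[0,0,0.028],[0,0,0]]]'
python3 -m pendant '[[[0,0,0.005],[0,0,0]],[[0,0,0.011],[0,0,0]],[[0,0,0.017],[0,0,0]],[[0,0,0.022],[0,0,0]],[[0,0,0.024],[0,0,0]]]'
python3 - <<'E'
from h import *
print(tojig(manip.state()["tcp_pos"])*1000)
for n in ("side","top"):
  d=snap(n,"pics/%s10.png"%n);a=(120,260,210,380) if n=="side" else (80,220,225,395)
  im=d["image"][a[0]:a[1],a[2]:a[3]];cv2.imwrite('pics/%s10c.png'%n,cv2.resize(im[:,:,::-1],None,fx=4,fy=4))
E
```

```text
time_s: 15.63
tcp_pos: [0.572, 0.0555, 0.033]
tcp_rot: [0.119, 1.567, -0.119]
wrist_force: [-1.2, 0.2, -0.2]
gripper_width: 0.0856
time_s: 16.05
tcp_pos: [0.5958, 0.0519, 0.0329]
tcp_rot: [0.119, 1.567, -0.119]
wrist_force: [-0.9, 0.5, 0.9]
gripper_width: 0.0853
[ 4.0252511  32.47610085]
```

View pics/side10c.png

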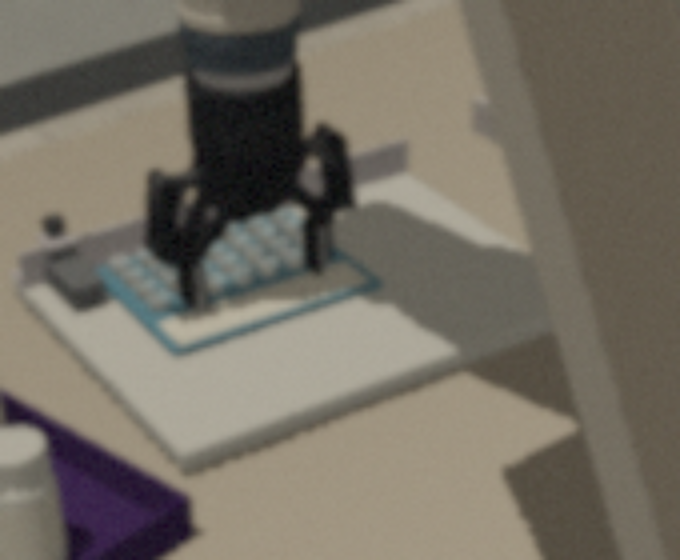

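View pics/top10c.png

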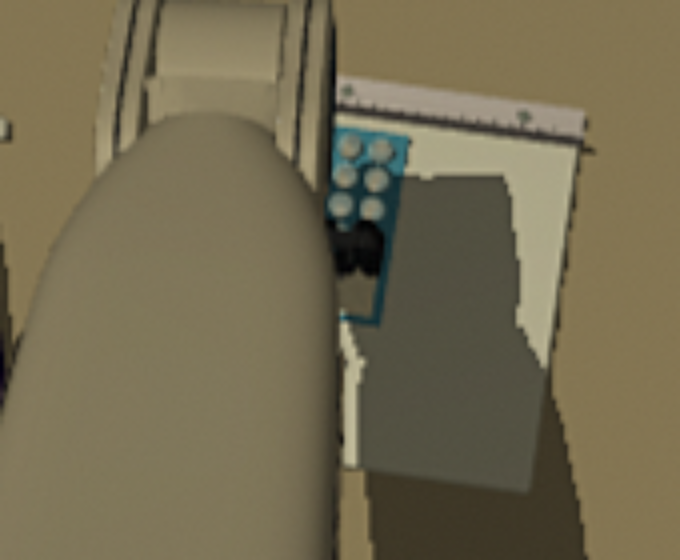

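```bash
python3 - <<'E'
from h import *
t=dict(np.load('pics/last_top.npz'));s=dict(np.load('pics/last_side.npz'))
for u,v in((408,135),(379,325)):print((tojig(ray(t,225+u/4,80+v/4,.025))*1000).round(1))
for u,v in((101,270),(179,353),(380,284)):print("s",(tojig(ray(s,210+u/4,120+v/4,.025))*1000).round(1))
E
python3 -m pendant '[[[0.001,0,0],[0,0,0]],[[0.002,0,0],[0,0,0]],[[0.0028,0,0],[0,0,0]],[[0.0028,0,0],[0,0,0]],[[0.0028,0,0],[0,0,0]]]'
```

```text
[ 96.4 -47. ]
[-33.4 -46.2]
s [ 91.9 106.6]
s [-36.  111.4]
s [-36.1 -43.2]
time_s: 16.57
tcp_pos: [0.5947, 0.052, 0.0309]
tcp_rot: [0.119, 1.567, -0.119]
wrist_force: [-2.1, -0.5, 6.8]
gripper_width: 0.0857
```

```bash
python3 -m pendant '[[[0.0004,0.0005,0],[0,0,0]],[[0.0004,0.002,0],[0,0,0]],[[0.0004,0.003,0],[0,0,0]],[[0.0004,0.004,0],[0,0,0]],[[0.0004,0.005,0],[0,0,0]]]'
python3 -m pendant '[[[0,0.0005,0],[0,0,0]],[[0,0.001,0],[0,0,0]],[[0,0.0015,0],[0,0,0]],[[0,0.002,0],[0,0,0]],[[0,0.002,0],[0,0,0]]]'
python3 -m pendant '[[[0,0.0005,0],[0,0,0]],[[0,0.001,0],[0,0,0]],[[0,0.0015,0],[0,0,0]],[[0,0.002,0],[0,0,0]],[[0,0.002,0],[0,0,0]]]'
```

```text
time_s: 16.98
tcp_pos: [0.5962, 0.0566, 0.0309]
tcp_rot: [0.119, 1.565, -0.12]
wrist_force: [-0.5, -2.0, 7.2]
gripper_width: 0.0854
time_s: 17.4
tcp_pos: [0.5966, 0.0586, 0.0309]
tcp_rot: [0.119, 1.565, -0.12]
wrist_force: [0.2, -2.8, 7.6]
gripper_width: 0.0853
time_s: 17.82
tcp_pos: [0.5967, 0.0602, 0.0309]
tcp_rot: [0.119, 1.565, -0.121]
wrist_force: [-1.6, -5.2, 8.5]
gripper_width: 0.0855
```

```bash
python3 -m pendant '[[[0,0.0005,0],[0,0,0]],[[0,0.001,0],[0,0,0]],[[0,0.0012,0],[0,0,0]],[[0,0.0012,0],[0,0,0]],[[0,0.0012,0],[0,0,0]]]'
python3 - <<'E'
from h import *
print(tojig(manip.state()["tcp_pos"])*1000)
d=snap("side","pics/side11.png");a=(130,230,210,330)
im=d["image"][a[0]:a[1],a[2]:a[3]];cv2.imwrite('pics/side11c.png',cv2.resize(im[:,:,::-1],None,fx=6,fy=6,interpolation=cv2.INTER_CUBIC))
E
```

```text
time_s: 18.23
tcp_pos: [0.5968, 0.0613, 0.0309]
tcp_rot: [0.119, 1.566, -0.121]
wrist_force: [-2.0, -5.5, 9.5]
gripper_width: 0.0858
[ 3.60532605 41.95342197]
```

View pics/side11c.png

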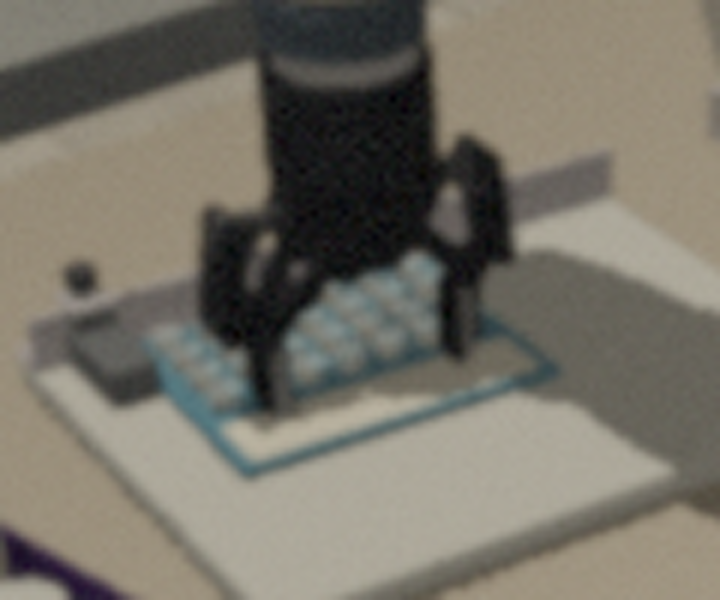

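```bash
python3 -m pendant '[[[0,0,0.001],[0,0,0]],[[0,0,0.002],[0,0,0]],[[0,0,0.003],[0,0,0]],[[0,0,0.004],[0,0,0]],[[0,0,0.005],[0,0,0]]]'
python3 -m pendant '[[[0,0,0.0005],[0,0,0]],[[0,0,0.001],[0,0,0]],[[0,0,0.0015],[0,0,0]],[[0,0,0.002],[0,0,0]],[[0,0,0.002],[0,0,0]]]'
```

```text
time_s: 18.7
tcp_pos: [0.6006, 0.0608, 0.0309]
tcp_rot: [0.119, 1.568, -0.12]
wrist_force: [-6.4, -5.0, 12.7]
gripper_width: 0.0854
time_s: 19.12
tcp_pos: [0.6026, 0.0604, 0.0309]
tcp_rot: [0.119, 1.568, -0.121]
wrist_force: [-6.7, -5.1, 13.3]
gripper_width: 0.0852
```

```bash
python3 -m pendant '[[[0,0,0.0005],[0,0,0]],[[0,0,0.001],[0,0,0]],[[0,0,0.0015],[0,0,0]],[[0,0,0.0015],[0,0,0]],[[0,0,0.0015],[0,0,0]]]'
python3 - <<'E'
from h import *
print(tojig(manip.state()["tcp_pos"])*1000)
for n in ("side","top"):
  d=snap(n,"pics/%s12.png"%n);a=(130,230,210,330) if n=="side" else (80,180,275,395)
  im=d["image"][a[0]:a[1],a[2]:a[3]];cv2.imwrite('pics/%s12c.png'%n,cv2.resize(im[:,:,::-1],None,fx=6,fy=6,interpolation=cv2.INTER_CUBIC))
E
```

```text
time_s: 19.53
tcp_pos: [0.6037, 0.0602, 0.0309]
tcp_rot: [0.119, 1.568, -0.12]
wrist_force: [-8.4, -5.0, 13.7]
gripper_width: 0.0853
[10.62096971 41.89920869]
```

View pics/side12c.png

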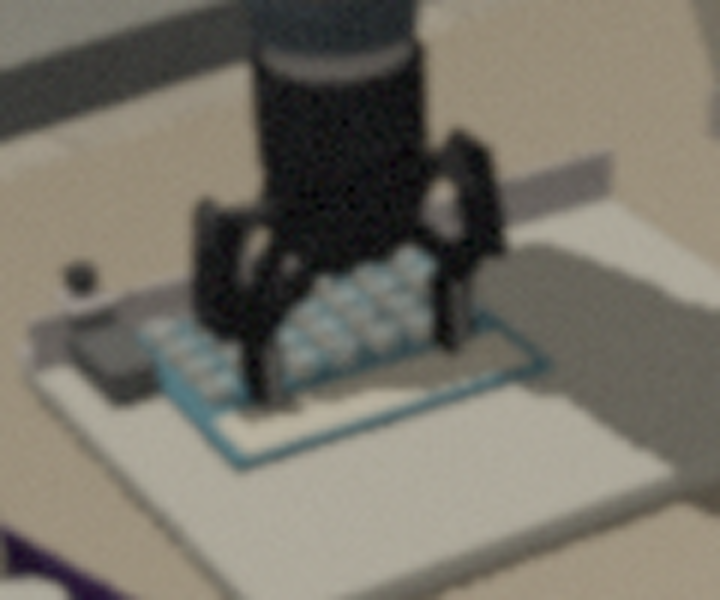

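View pics/top12c.png

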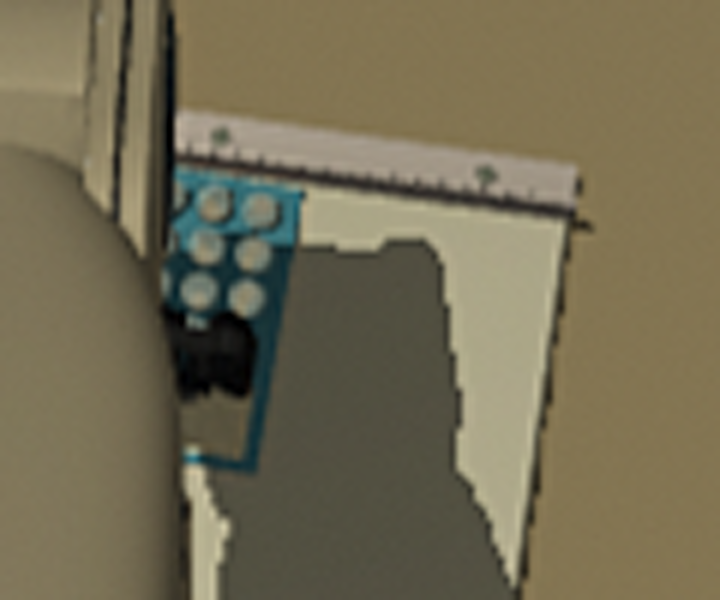

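```bash
python3 - <<'E'
from h import *
t=dict(np.load('pics/last_top.npz'));s=dict(np.load('pics/last_side.npz'))
for u,v in((303,190),(253,472),(200,463)):print((tojig(ray(t,275+u/6,80+v/6,.025))*1000).round(1))
print("fence base visible",[(tojig(ray(t,275+u/6,80+v/6,.020))*1000).round(1) for u,v in((320,186),(570,218))])
for u,v in((140,325),(242,468),(548,362)):print("s",(tojig(ray(s,210+u/6,130+v/6,.025))*1000).round(1))
E
```

```text
[101.4 -42.2]
[-27.5 -38.4]
[-26.9 -14.5]
fence base visible [array([105.6, -49.4]), array([ 107. , -162.3])]
s [112.6 102.9]
s [-28.4 120.2]
s [-27.3 -36.9]
```

```bash
python3 -m pendant '[[[0,0,0.0005],[0,0,0]],[[0,0,0.001],[0,0,0]],[[0,0,0.001],[0,0,0]],[[0,0,0.001],[0,0,0]],[[0,0,0.001],[0,0,0]]]'
python3 -m pendant '[[[0,0,0.0005],[0,0,0]],[[0,0,0.001],[0,0,0]],[[0,0,0.001],[0,0,0]],[[0,0,0.001],[0,0,0]],[[0,0,0.001],[0,0,0]]]'
```

```text
time_s: 20.05
tcp_pos: [0.6039, 0.0602, 0.0308]
tcp_rot: [0.118, 1.57, -0.12]
wrist_force: [-12.4, -5.4, 16.3]
gripper_width: 0.0855
time_s: 20.47
tcp_pos: [0.6047, 0.06, 0.0308]
tcp_rot: [0.118, 1.57, -0.12]
wrist_force: [-12.2, -3.9, 16.9]
gripper_width: 0.0853
```

```bash
python3 -m pendant '[[[0,0,0.0005],[0,0,0]],[[0,0,0.001],[0,0,0]],[[0,0,0.001],[0,0,0]],[[0,0,0.001],[0,0,0]],[[0,0,0.001],[0,0,0]]]'
python3 - <<'E'
from h import *
print(tojig(manip.state()["tcp_pos"])*1000)
for n in ("side","top"):
  d=snap(n,"pics/%s13.png"%n);a=(130,230,210,330) if n=="side" else (80,180,275,395)
  im=d["image"][a[0]:a[1],a[2]:a[3]];cv2.imwrite('pics/%s13c.png'%n,cv2.resize(im[:,:,::-1],None,fx=6,fy=6,interpolation=cv2.INTER_CUBIC))
E
```

```text
time_s: 20.88
tcp_pos: [0.6058, 0.0598, 0.0309]
tcp_rot: [0.118, 1.57, -0.121]
wrist_force: [-12.8, -4.4, 16.2]
gripper_width: 0.0857
[12.67221443 41.82694979]
```

View pics/side13c.png

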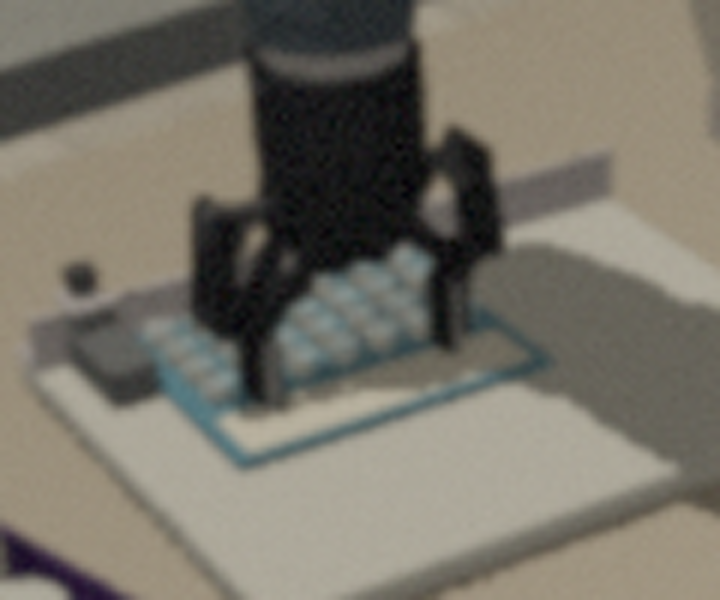

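View pics/top13c.png

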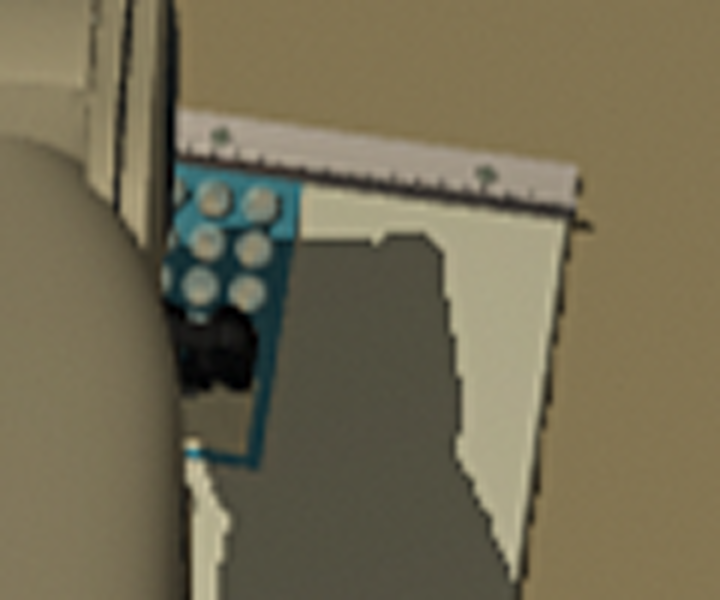

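```bash
python3 - <<'E'
from h import *
t=dict(np.load('pics/last_top.npz'));s=dict(np.load('pics/last_side.npz'))
for u,v in((302,184),(256,467),(200,457)):print((tojig(ray(t,275+u/6,80+v/6,.025))*1000).round(1))
for u,v in((243,465),(400,410),(548,358)):print("s",(tojig(ray(s,210+u/6,130+v/6,.025))*1000).round(1))
E
python3 -m pendant '[[[0,0,0.0005],[0,0,0]],[[0,0,0.001],[0,0,0]],[[0,0,0.001],[0,0,0]],[[0,0,0.001],[0,0,0]],[[0,0,0.001],[0,0,0]]]'
```

```text
[104.  -41.4]
[-25.1 -39.4]
[-24.2 -14.1]
s [-26.5 118.7]
s [-25.4  40.4]
s [-24.2 -38.9]
time_s: 21.4
tcp_pos: [0.6058, 0.0598, 0.0308]
tcp_rot: [0.118, 1.572, -0.12]
wrist_force: [-15.5, -4.4, 19.6]
gripper_width: 0.0852
```

```bash
python3 - <<'E'
from h import *
im=cv2.imread('pics/top0.png');t=dict(np.load('pics/last_top.npz'))
g=cv2.cvtColor(im,cv2.COLOR_BGR2GRAY).astype(float)
g=cv2.GaussianBlur(g,(3,3),0)
def edge(us,v0f,half,sign,z):
    P=[]
    for u in us:
        v0=int(v0f(u));col=g[v0-half:v0+half,u];dv=np.diff(col)*sign
        k=int(np.argmax(dv)); 
        a=dv[max(k-1,0):k+2]; kk=k+.5+((a[2]-a[0])/(2*(2*a[1]-a[0]-a[2])+1e-9) if len(a)==3 else 0)
        P.append(tojig(ray(t,u,v0-half+kk,z))*1000)
    P=np.array(P);f=cv2.fitLine(P.astype(np.float32),cv2.DIST_HUBER,0,.01,.01).ravel()
    d=f[:2]*np.sign(f[1]);print("yaw rel",-d[0]/d[1],"x at y=0",f[2]-f[3]*d[0]/d[1])
lin=lambda a,b:(lambda u:a[1]+(b[1]-a[1])*(u-a[0])/(b[0]-a[0]))
# board near edge (240,186)->(357,203)
edge([u for u in range(245,354)],lin((240,186),(358,203)),6,-1,.02)
# fence base: dark->white transition, (270,101)->(368,116)
edge([u for u in list(range(275,312))+list(range(342,368))],lin((268,101),(368,116)),5,1,.02)
# far board/fence lip outer edge
edge([u for u in range(275,365)],lin((252,92),(371,109)),6,1,.048)
E
```

```text
yaw rel -0.00045295164 x at y=0 -127.28821
yaw rel -3.6076704e-05 x at y=0 106.45528
yaw rel -0.0001695911 x at y=0 124.47205
```

```bash
cat > e.py <<'E'
from h import *
def edge(g,t,us,a,b,half,sign,z,lab):
    P=[]
    for u in us:
        v0=int(round(a[1]+(b[1]-a[1])*(u-a[0])/(b[0]-a[0])));col=g[v0-half:v0+half+1,u];dv=np.diff(col)*sign
        k=int(np.clip(np.argmax(dv),1,len(dv)-2));q=dv[k-1:k+2]
        P.append(tojig(ray(t,u,v0-half+k+.5+(q[2]-q[0])/(2*(2*q[1]-q[0]-q[2])+1e-9),z))*1000)
    P=np.array(P);f=cv2.fitLine(P.astype(np.float32),cv2.DIST_HUBER,0,.01,.01).ravel()
    d=f[:2]*np.sign(f[1]);r=(P[:,0]-f[2])*d[1]-(P[:,1]-f[3])*d[0]
    print(lab,"yaw %.4f"%(-d[0]/d[1]),"x@y=40 %.1f x@-40 %.1f rms %.2f"%(f[2]+(40-f[3])*d[0]/d[1],f[2]+(-40-f[3])*d[0]/d[1],r.std()))
def G(im): return cv2.GaussianBlur(im[...,0].astype(float),(3,3),0)  # red channel (rgb)
E
python3 - <<'E'
from e import *
t=imaging.get_image("top");s=imaging.get_image("side")
np.savez('pics/last_top.npz',**t);np.savez('pics/last_side.npz',**s)
gt,gs=G(t["image"]),G(s["image"])
# pack near edge in side: crop(243,465)->(548,358)
A=(210+243/6,130+465/6);B=(210+548/6,130+358/6)
edge(gs,s,range(255,278),A,B,5,1,.025,"side near edge")
# board near edge side: from crop side5 (185,465)/4 -> (530,345)/4
A=(210+188/4,120+468/4);B=(210+360/4,120+405/4)
edge(gs,s,range(262,298),A,B,5,-1,.02,"side board near")
A=(275+180/6,80+160/6);B=(275+300/6,80+181/6)
cv2.imwrite('pics/t.png',cv2.resize(t["image"][95:165,295:335,::-1],None,fx=12,fy=8,interpolation=cv2.INTER_NEAREST))
edge(gt,t,range(328,366),(325,107.5),(368,113.5),4,1,.02,"fence base now")
for u in (312,316,320,330,336): print(u,[tuple(int(x) for x in t["image"][v,u]) for v in range(103,114)])
E
```

```text
side near edge yaw -0.0088 x@y=40 -31.2 x@-40 -31.9 rms 0.21
side board near yaw 0.0502 x@y=40 -126.0 x@-40 -122.0 rms 60.12
fence base now yaw 0.0007 x@y=40 106.3 x@-40 106.4 rms 0.13
312 [(104, 106, 88), (150, 142, 125), (171, 158, 143), (117, 107, 96), (59, 50, 42), (61, 86, 88), (52, 108, 115), (69, 94, 91), (100, 107, 94), (114, 123, 111), (116, 128, 115)]
316 [(164, 153, 137), (165, 154, 138), (177, 166, 148), (147, 136, 121), (70, 61, 54), (63, 61, 55), (61, 94, 96), (53, 112, 121), (83, 123, 123), (121, 146, 135), (117, 139, 128)]
320 [(167, 156, 139), (162, 152, 135), (165, 155, 138), (167, 156, 138), (117, 108, 94), (54, 45, 38), (62, 77, 77), (56, 108, 114), (77, 121, 122), (107, 125, 115), (116, 122, 107)]
330 [(164, 153, 138), (164, 154, 136), (160, 150, 133), (162, 151, 134), (166, 155, 138), (132, 122, 108), (65, 61, 55), (54, 49, 46), (128, 122, 100), (182, 177, 144), (173, 168, 137)]
336 [(160, 150, 133), (162, 152, 136), (165, 154, 138), (161, 151, 134), (161, 152, 134), (152, 141, 126), (98, 92, 83), (51, 47, 43), (67, 62, 54), (135, 129, 107), (179, 173, 142)]
```

View pics/t.png

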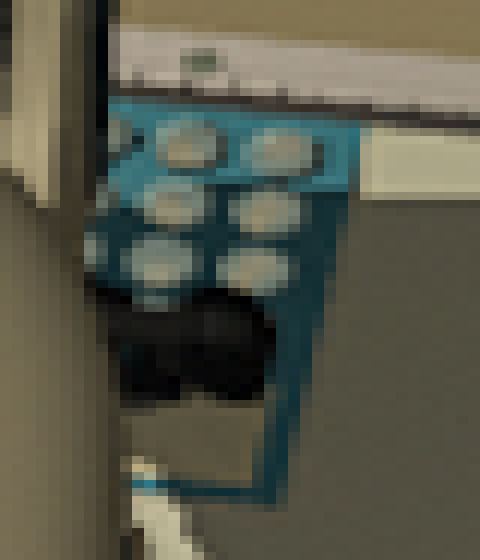

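```bash
python3 -m pendant '[[[-0.0002,-0.0002,0],[0,0,0]],[[-0.0004,-0.0004,0],[0,0,0]],[[-0.0005,-0.0004,0],[0,0,0]],[[-0.0005,-0.0004,0],[0,0,0]],[[-0.0005,-0.0004,0],[0,0,0]]]'
```

```text
time_s: 21.92
tcp_pos: [0.6062, 0.0596, 0.0309]
tcp_rot: [0.119, 1.571, -0.12]
wrist_force: [-12.3, -3.1, 14.2]
gripper_width: 0.0853
```

```bash
python3 -m pendant '[[[0,-0.0002,0.0001],[0,0,0]],[[0,-0.0004,0.0002],[0,0,0]],[[0,-0.0004,0.0002],[0,0,0]],[[0,-0.0004,0.0002],[0,0,0]],[[0,-0.0004,0.0002],[0,0,0]]]'
python3 -m pendant '[[[0,0,0],[0,0,0]],[[0,0,0],[0,0,0]],[[0,0,0],[0,0,0]],[[0,0,0],[0,0,0]],[[0,0,0],[0,0,0]]]'
python3 - <<'E'
from e import *
F=[]
for i in range(4):
  t=imaging.get_image("top");s=imaging.get_image("side");F.append(manip.state()["wrist_force"])
F=np.mean(F,0);c,q=np.cos(JY),np.sin(JY);print("jig force",c*F[0]+q*F[1],-q*F[0]+c*F[1],F[2])
cv2.imwrite('pics/t14.png',cv2.resize(t["image"][90:190,260:380,::-1],None,fx=6,fy=6,interpolation=cv2.INTER_CUBIC))
cv2.imwrite('pics/s14.png',cv2.resize(s["image"][130:290,130:330,::-1],None,fx=3.7,fy=3.7,interpolation=cv2.INTER_CUBIC))
print(manip.state()["time_s"],[(np.round(r["xyz"],3),r["confidence"]) for r in nets.spot_in("bottle","top")])
E
```

```text
time_s: 22.33
tcp_pos: [0.6062, 0.0596, 0.0309]
tcp_rot: [0.119, 1.571, -0.119]
wrist_force: [-12.9, 0.1, 13.6]
gripper_width: 0.0853
time_s: 22.75
tcp_pos: [0.6062, 0.0596, 0.0309]
tcp_rot: [0.119, 1.571, -0.119]
wrist_force: [-12.9, -0.3, 14.4]
gripper_width: 0.0853
jig force -12.757325170841794 -2.4500142284121 13.808648939392235
23.15 [(array([0.479, 0.301, 0.083]), 0.75)]
```

View pics/t14.png

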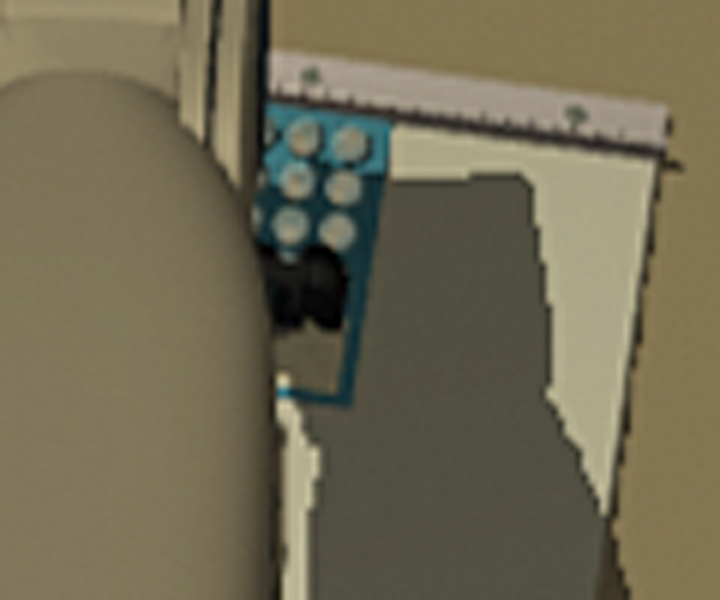

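View pics/s14.png

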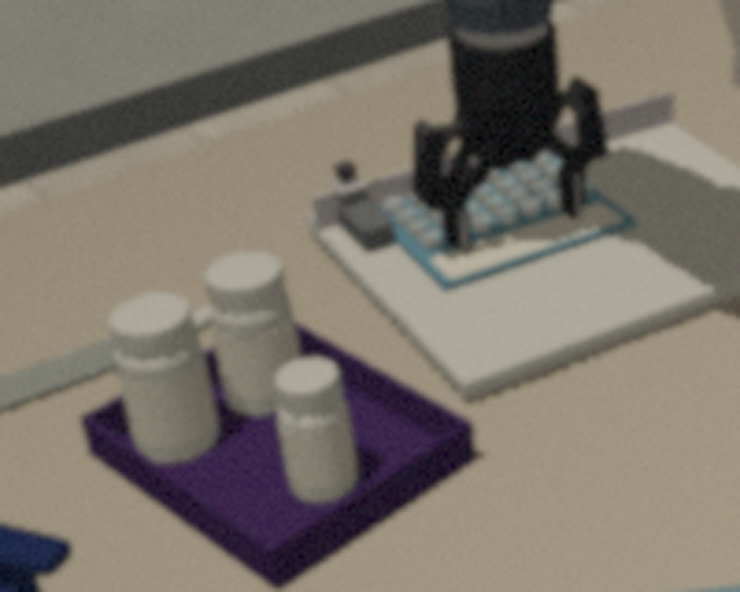

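```bash
python3 - <<'E'
from h import *
s=manip.state();print(s["time_s"],s["wrist_force"],s["tcp_pos"])
print(manip.close_job())
E
```

```text
23.2 [-13.57607442  -0.98934363  13.94414715] [0.60623291 0.0596179  0.03087137]
the job is handed in; nothing more can be done
None
```

I stood the bottle upright in the free half of the tray and let it go. I then dragged the pack left along the board, squared it, and pushed it home against the fence and the stop. The job was handed in at 23.2 s with the arm still pressing the pack through both fingertips on the plain margin, against the first row of cavities.

**Last checks**
- **Push:** about 13 N into the fence, 14 N down and 2.5 N towards the stop. That is roughly 19 N at about 47°. The highest reading during the job was about 29 N, when the fingers first pressed on the card.
- **Fence:** the top picture shows no gap between the card and the fence over the right end that could be seen. The left far edge was hidden by the arm. The side view gave the near edge within 0.01 rad of parallel to the fence.
- **Stop:** I judged contact mainly from force. The side force doubled and the fingers slipped on a card that no longer moved. The pictures agree to 1–2 mm, so a sub-millimetre gap cannot be excluded.
- **Bottle and other items:** the bottle stands at (0.479, 0.301), and the two stock bottles were where they started when last checked, before the push. I did not go near the carton or spatula.

**What disagreed:** the first drag turned the pack less than the tool turned. I squared it by pushing on the cavity row. My hand-picked corner points suggested up to 2.5 mm of skew at the near edge. The line fit and the closed gap at the right end did not support that.

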